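# Put the loose battery pack on charge in the one free bay

### The arm

A 6-joint arm with a two-finger parallel gripper is mounted at the origin on the work surface. World frame = base frame: x ahead of the robot, y to its left, z up, the work surface at z = 0. Lengths are in mm, angles in rad, forces in N, time in s.
With the tool pointing down it reaches from about 350 to 975 mm from the base axis. Payload 7.1 kg.
Tool frame: the origin (TCP) lies at the very end of the fingers, on their centre line; the grasp point (between the pads) lies 19 mm behind it; z points along the fingers, y is the line along which they close (so a half turn about z gives the same grasp; the last joint's range is limited). The gripper opens to 88 mm and grips with 3 to 60 N. Pads are 20 mm wide; open, the fingers measure 115 mm over their backs; the gripper's body (75 mm by 178 mm) begins 61 mm behind the grasp point.
Start: joints at [1.13, 0.423, 1.63, -0, 1.089, -0.019], TCP at [255.845, 570.218, 222.675] pointing down, gripper open.
Joint ranges: [-3, 3], [-0.9, 2.11], [0.09, 2.58], [-1.31, 4.45], [0.11, 2.69], [-2.54, 2.54]. Speed limits (rad/s): [2.39, 2.39, 3.01, 3.14, 3.14, 3.14].

### API

Orientations are given as a rotation vector (axis times angle).
In Python, from workcell import ctrl, optics gives the robot as it stands.
- The arm moves only by the shell command python3 -m jog 'ROWS'. ROWS is JSON, a list of rows, each a list of 7 numbers: the shift along the tool's x, y, z in units of 40 mm (1.0 is 40 mm), then the turn, a rotation vector about the tool's x, y, z in units of 6 degrees (1.0 is 6 degrees), then the opening, from 0 (shut) to 1 (fully open). A call has 1 to 20 rows; each row shifts and turns the commanded pose from where the row before left it, along the tool's axes as they then stand; what a row does not reach is not made up. A row lasts 1/10 s, in which the tool goes at most 50 mm and 8.59 degrees, less where a joint would pass 70% of its speed; a pose out of reach is approached as far as the arm can. A call is refused whole if a number of a shift passes 1 or a number of a turn 1, either way. A call with a gripper value outside its range is refused whole. The fingers move at their own pace and stop on an object; the grip force is fixed at half the most. Time passes only in rows, so rows that do not move let the fingers close. It gives the time, the measured TCP pose, the force, the opening and the grip force at its end, in the units of the state.
- ctrl.get_obs(): the state, without advancing time (a new reading comes with each control period).
- optics.get_image(name): name is "side" or "top"; returns the picture (420x560x3 uint8, red, green, blue); there is no depth.
- optics.camera_model(name): a dict with "fov_y" (degrees; the focal length in pixels is half the picture's height over the tangent of half this angle, whatever the lens; pixels are square), "cx", "cy" (the principal point, pixels), "k1" (the pictures are not rectified: a ray, as slopes to the right and down, at radius r is drawn at 1 + k1 r^2 times it, then the intrinsics apply), "view" (4x4, takes a point from world to camera coordinates). Camera axes: x right, y up, looking along -z (the intrinsics and any distortion apply to the point x, -y, -z); pixel columns grow to the right and rows downward; lengths in mm; the calibration is good to about 2 mm. A picture is of the moment at which its call begins. camera_model takes no time and is no camera call.
- ctrl.close_job(): hands the job in; it is judged then, once.
Trained networks look in the newest picture that a camera, given by its name, has taken for a name from the list of things; names that differ only in an ending like _2 or _b are one class to them, and where a whole thing is asked for, a point or a joint stands for the part that bears it (a point fixed in the world has none). Each returns a list of dicts, best first, with "conf" (0 to 1); they miss things now and then, are a little off and sometimes report something else, mostly with a low value. They report only what shows in the picture. A call takes as long as a camera call. They do not tell look-alikes from the thing itself.
- optics.masks_of(target, camera): "pixels" (420x560 bool, what is visible of it) and "extent" ([centre column, centre row, width, height] in pixels, round what is visible of it).
The state is a dict: "t": time; "qpos": joint angles; "qvel": joint speeds; "joint_torque": joint torques, N m; "ee_pos": TCP position; "orientation": TCP orientation; "ft_force": force on the tool from outside, world axes, zero at the start; "moment": the same for the moment, N m; "width": finger opening in mm; "grasp_force": force on a finger pad.
Only numpy, scipy, OpenCV 4.12 (cv2) and the standard library are available. Lean on these libraries where they do the work, as an engineer would, in place of code of your own. Each camera call takes 0.05 s, during which the arm holds its last target. There are 200 camera calls.

### The job

Three packs are already in the charging rack and one of its four bays is free; put the loose long pack lying on the bench into that free bay so that it charges: upright, terminal foot down, fully home on the bay floor. Lower it in gently rather than dropping or ramming it, let go, and leave the other packs and everything else on the bench where they are.

Things in the scene. Friction and masses are not known exactly. Their poses are not given: they have to be found in the camera images.
- pack: Loose black battery pack, 120 x 58 x 36 mm, 0.3-0.55 kg, lying flat, cap pointing away from the robot or to a side. x: along its length from terminal foot (-60 mm) to grey cap (+60 mm); y: width; z: thickness. Origin: mid-length, centre of the broad face it lies on (its middle is z = +18 mm). The last 14 mm at the foot are stepped in to 50 x 30 mm, with two brass terminals. Broad faces alike.
- pack_foot (a point): Centre of the pack's foot end face (pack frame -60, 0, 18 mm).
- pack_cap (a point): Centre of the pack's cap end face (pack frame +60, 0, 18 mm).
- rack: Fixed grey charging rack, 72 mm deep (x), 304 wide (y); origin centre of underside. Base 18 mm high = bay floor. Five 8 mm partitions, 58 deep, rise 112 above the floor: four bays in a row along y, each 66 wide, for a pack's width along y. Front and back (x) only lips 35 mm above the floor, 46 mm apart; open above them. A long pack rises 8 mm above the partitions.
- bay1 (a point): Centre of the floor of bay 1 of the rack (18 mm above the bench; rack frame y = -111 mm; bay 1 is at the rack's own -y end). Any bay may be the free one.
- bay2 (a point): Centre of the floor of bay 2 of the rack (18 mm above the bench; rack frame y = -37 mm; bay 1 is at the rack's own -y end). Any bay may be the free one.
- bay3 (a point): Centre of the floor of bay 3 of the rack (18 mm above the bench; rack frame y = 37 mm; bay 1 is at the rack's own -y end). Any bay may be the free one.
- bay4 (a point): Centre of the floor of bay 4 of the rack (18 mm above the bench; rack frame y = 111 mm; bay 1 is at the rack's own -y end). Any bay may be the free one.
- pack_b: A second pack of the same kind and size, already charging: it stands upright on its foot in one of the bays (which one varies). Origin at the centre of its foot end, z up along its 120 mm length, y along its width.
- pack_c: A third pack, as pack_b, in another bay.
- short_pack: A shorter pack, 74 mm tall with the same 58 x 36 mm section, standing in another bay, its top below the partitions' edges: that bay is taken too. Origin at the centre of its foot end, z up.
- flux: Bystander: amber bottle, 40 mm diameter, 85 mm tall. Origin at the centre of its underside.
- tip_cleaner: Bystander: squat round black tin with a brass top, 76 mm diameter, 50 mm tall. Origin at the centre of its underside.
- screwdriver: Bystander: screwdriver 170 mm long lying along its own x. Origin at the centre of its underside.
- cutters: Bystander: side cutters with orange grips, about 145 mm long, 15 mm high, lying along its own x. Origin at the centre of its underside.
- meter: Bystander: black pocket meter lying flat, 130 x 66 x 30 mm, long side along its own x. Origin at the centre of its underside.
- parts_tray: Bystander: shallow aluminium tray of small parts, 110 (x) x 150 (y) x 26 mm. Origin at the centre of its underside.
Mind the look-alikes: they are no part of the job. What is shaped like the pack_c but green is not meant.

How it is judged (in metres and radians):
At the end, for the whole second after the job is handed in: The loose pack stands cap up within 0.12 rad of upright in the free bay, at rest, the centre of its foot within 12 mm (in plan) of the bay's centre and less than 5 mm above the bay floor; the three other packs are within 15 mm of where they were and upright within 0.15 rad (((horizontal distance between pack_foot and bay1 below 0.012 m and z of pack_foot in the frame of bay1 below 0.005 m) or (horizontal distance between pack_foot and bay2 below 0.012 m and z of pack_foot in the frame of bay2 below 0.005 m) or (horizontal distance between pack_foot and bay3 below 0.012 m and z of pack_foot in the frame of bay3 below 0.005 m) or (horizontal distance between pack_foot and bay4 below 0.012 m and z of pack_foot in the frame of bay4 below 0.005 m)) and angle between pack's own x axis and vertical below 0.12 rad and linear speed of pack below 0.03 m/s and distance of each of pack_b, pack_c, short_pack from where it was at the start of the episode below 0.015 m and angle between each of pack_b, pack_c, short_pack's own z axis and vertical below 0.15 rad); the robot touches nothing.
It fails at once if another pack in the rack is shifted or lifted by more than 20 mm (distance of any of pack_b, pack_c, short_pack from where it was at the start of the episode above 0.02 m).
It fails at once if something else on the bench (bottle, tip cleaner, screwdriver, cutters, meter, tray) is shifted by more than 30 mm (distance of any of flux, tip_cleaner, screwdriver, cutters, meter, parts_tray from where it was at the start of the episode above 0.03 m).
It fails at once if the pack drops or is thrust into a bay: it moves faster than 0.5 m/s while its foot is down between the partitions (((horizontal distance between pack_foot and bay1 below 0.03 m and z of pack_foot in the frame of bay1 below 0.1 m) or (horizontal distance between pack_foot and bay2 below 0.03 m and z of pack_foot in the frame of bay2 below 0.1 m) or (horizontal distance between pack_foot and bay3 below 0.03 m and z of pack_foot in the frame of bay3 below 0.1 m) or (horizontal distance between pack_foot and bay4 below 0.03 m and z of pack_foot in the frame of bay4 below 0.1 m)) and linear speed of pack above 0.5 m/s).
It also fails if it takes over 54 s, if anything falls off the work surface, if the arm or the gripper's body presses on something with over 40 N, if the wrist force passes 120 N, or if a joint passes its speed limit or range.

## Working session

There is one attempt and no reset: what is moved stays moved. The work goes in short steps, Python scripts to look and compute and a shell command to move; the robot and the scene stay as the last step left them, time stands still between calls to the robot, and variables do not carry over. Pictures are saved under pics/ and viewed, at most 10 in all, crops included, and the job is handed in when it is done.

```bash
mkdir -p pics; ls; python3 - <<'E'
from workcell import ctrl, optics
import cv2
o=ctrl.get_obs();print(o)
for n in("top","side"):
    cv2.imwrite(f"pics/{n}0.png",optics.get_image(n)[:,:,::-1]);print(n,optics.camera_model(n))
E
```

```text
pics
{'t': 0.0, 'qpos': array([ 1.13001761e+00,  4.23820144e-01,  1.63066089e+00, -5.41802208e-06,
        1.08857771e+00, -1.90297414e-02]), 'qvel': array([ 0.00127293, -0.00074432,  0.00129191,  0.00116177, -0.00171983,
        0.00112693]), 'joint_torque': array([ 4.02162977e-04, -5.44599652e+01, -2.73681450e+01,  6.44532521e-02,
        2.25605158e-02, -6.91394939e-05]), 'ee_pos': array([255.6152823 , 569.75389637, 221.92604473]), 'orientation': array([-6.57509776e-01, -3.07167878e+00,  2.24382436e-03]), 'ft_force': array([ 0.02936733,  0.29766115, -0.20868125]), 'moment': array([ 0.03304597,  0.03730078, -0.06526707]), 'grasp_force': 0.0, 'width': 87.78606131735563}
top {'fov_y': 50.09151230733275, 'cx': 272.2789638085256, 'cy': 219.90165319833463, 'k1': -0.024123349594960448, 'view': array([[-1.57353807e-02, -9.99818952e-01, -1.06986688e-02,
        -2.11327252e+01],
       [ 9.90644950e-01, -1.70398234e-02,  1.35396559e-01,
        -5.29319247e+02],
       [-1.35554349e-01, -8.46806583e-03,  9.90733723e-01,
        -1.14963912e+03],
       [ 0.00000000e+00,  0.00000000e+00,  0.00000000e+00,
         1.00000000e+00]])}
side {'fov_y': 49.360015419705626, 'cx': 281.6271130975958, 'cy': 208.3191715700814, 'k1': -0.11221534834246231, 'view': array([[ 9.94051843e-01, -1.08381321e-01, -1.06968188e-02,
        -5.23704655e+02],
       [ 9.09521443e-02,  7.72121729e-01,  6.28932224e-01,
        -6.33630018e+01],
       [-5.99052587e-02, -6.26164135e-01,  7.77386542e-01,
        -1.29180711e+03],
       [ 0.00000000e+00,  0.00000000e+00,  0.00000000e+00,
         1.00000000e+00]])}
```

View pics/top0.png

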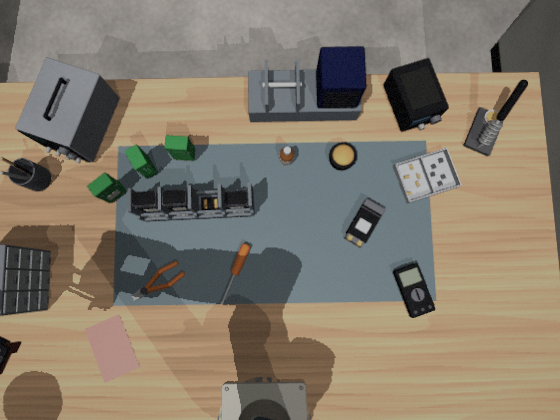

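View pics/side0.png

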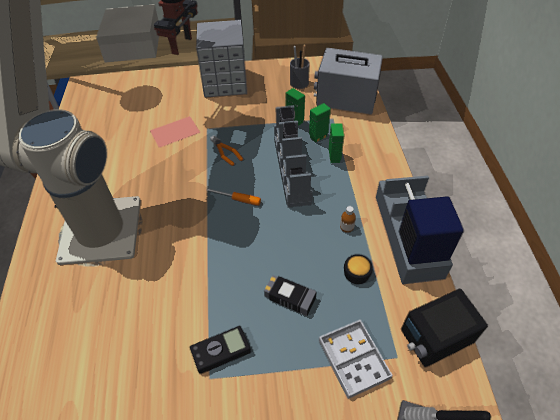

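The top view shows the rack at about (192,203) with bay contents dark. The loose pack is at (366,221), with brass terminals at (352,240) and its grey cap at (376,206). I'll zoom in on the rack and run the networks.

```bash
cat > h.py <<'E'
import numpy as np, cv2
from workcell import ctrl, optics
from scipy.optimize import least_squares
def proj(n,P):
    m=optics.camera_model(n);V=np.array(m["view"]);P=np.atleast_2d(P)
    c=P@V[:3,:3].T+V[:3,3]; s=np.c_[c[:,0],-c[:,1]]/(-c[:,2:3])
    f=210/np.tan(np.radians(m["fov_y"])/2); r2=(s**2).sum(1,keepdims=True)
    return s*(1+m["k1"]*r2)*f+[m["cx"],m["cy"]]
def ray(n,uv,z):
    "pixel -> world point at height z"
    return np.r_[least_squares(lambda q:(proj(n,[q[0],q[1],z])-uv).ravel(),[550,0],x_scale=100).x,z]
E
python3 - <<'E'
from h import *
t=optics.get_image("top");s=optics.get_image("side")
a=cv2.resize(t[170:235,115:270],None,fx=5,fy=5,interpolation=cv2.INTER_CUBIC)
b=cv2.resize(s[95:215,255:355],(480,576),interpolation=cv2.INTER_CUBIC)
cv2.imwrite("pics/ta.png",a[:,:,::-1]);cv2.imwrite("pics/sb.png",b[:,:,::-1])
for n in("pack","rack","short_pack","pack_b"):
  for c in("top","side"):
    for d in optics.masks_of(n,c)[:5]: print(n,c,round(d["conf"],2),np.round(d["extent"],1))
E
```

```text
pack top 0.98 [142.6 160.8  30.1  35.9]
pack top 0.94 [175.2 200.2  28.9  21.1]
pack top 0.61 [365.8 221.6  43.3  53. ]
pack top 0.61 [108.2 186.6  36.7  32. ]
pack top 0.6 [179.5 148.2  27.8  28.8]
pack side 0.92 [336.2 141.4  12.5  44.6]
pack side 0.9 [320.5 122.3  21.3  33.8]
pack side 0.8 [294.7 106.2  24.   36.1]
pack side 0.65 [289.9 296.6  52.3  44.9]
pack side 0.61 [290.3 130.8   7.6  16.9]
rack top 0.77 [189.6 202.6 127.   44.1]
rack side 0.76 [292.5 155.9  40.6 101.8]
rack side 0.71 [360.  271.1  25.6  32.1]
short_pack top 0.68 [236.  200.2  20.8  18.5]
short_pack top 0.18 [413.7 291.6  40.4  57.3]
short_pack side 0.32 [287.2 113.2  15.7  14.3]
pack_b top 0.98 [142.6 160.8  30.1  35.9]
pack_b top 0.94 [175.2 200.2  28.9  21.1]
pack_b top 0.61 [365.8 221.6  43.3  53. ]
pack_b top 0.61 [108.2 186.6  36.7  32. ]
pack_b top 0.6 [179.5 148.2  27.8  28.8]
pack_b side 0.92 [336.2 141.4  12.5  44.6]
pack_b side 0.9 [320.5 122.3  21.3  33.8]
pack_b side 0.8 [294.7 106.2  24.   36.1]
pack_b side 0.65 [289.9 296.6  52.3  44.9]
pack_b side 0.61 [290.3 130.8   7.6  16.9]
```

View pics/ta.png

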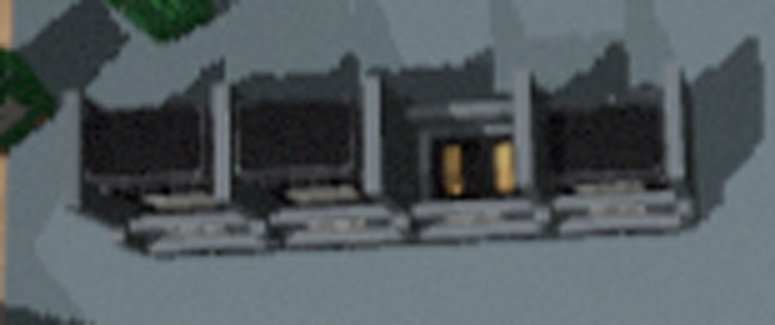

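View pics/sb.png

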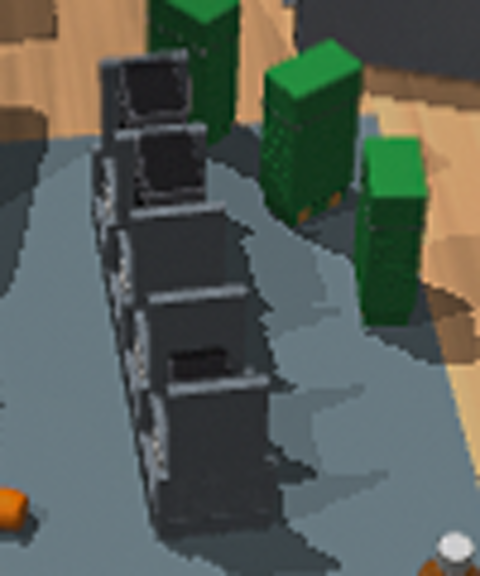

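The free bay is the third from the left in the top view, around (210,203), with brass contacts visible on its floor. The far-right bay holds the short pack and the two on the left hold long packs. The side view agrees. Next I'll fit the rack pose from the partition tops and the pack pose from its silhouette.

```bash
cat >> h.py <<'E'
def tf(q,P):
    c,s=np.cos(q[2]),np.sin(q[2]);P=np.array(P,float)
    return np.c_[P[:,0]*c-P[:,1]*s+q[0],P[:,0]*s+P[:,1]*c+q[1],P[:,2]]
def box(x0,x1,w,z0,z1): return [[x,y,z] for x in(x0,x1) for y in(-w/2,w/2) for z in(z0,z1)]
PACK=box(-46,60,58,0,36)+box(-60,-46,50,3,33)
E
cat > m.py <<'E'
from h import *
from scipy.optimize import minimize
T=np.array([[72,95],[221,84],[372,77],[522,70],[675,65]])
Ts=(T+.5)/5-.5+[115,170]
S=np.array([[163,387,268,380],[150,296,246,288],[132,213,225,207],[118,132,207,125],[100,62,188,55]]).reshape(-1,2)
Ss=(S+.5)/4.8-.5+[255,95]
ys=[-148,-74,0,74,148]
Pt=[[29,y,130] for y in ys[::-1]]; Ps=[[x,y,130] for y in ys for x in(-29,29)]
f=lambda q:np.r_[(proj("top",tf(q,Pt))-Ts).ravel(),(proj("side",tf(q,Ps))-Ss).ravel()]
r=least_squares(f,[530,210,0],x_scale=[10,10,.1]);print("rack",r.x,np.round(r.fun,1))
for n,g in(("top",f(r.x)),):pass
r1=least_squares(lambda q:f(q)[:10],r.x);r2=least_squares(lambda q:f(q)[10:],r.x);print(r1.x,r2.x)
M={}
for c in("top","side"):
    optics.get_image(c)
    u0=(366,221) if c=="top" else (290,297)
    M[c]=[d["pixels"] for d in optics.masks_of("pack",c) if np.hypot(d["extent"][0]-u0[0],d["extent"][1]-u0[1])<10][0]
def iou(q,cs=("top","side")):
    e=0
    for c in cs:
        k=4;uv=proj(c,tf(q,PACK));h=cv2.convexHull(np.round(((uv+.5)*k-.5)*16).astype(np.int32))
        im=np.zeros((420*k,560*k),np.uint8);cv2.fillConvexPoly(im,h,1,shift=4)
        a=cv2.resize(im.astype(np.float32),(560,420),interpolation=cv2.INTER_AREA);m=M[c].astype(np.float32)
        e-=np.minimum(a,m).sum()/np.maximum(a,m).sum()
    return e
q0=ray("top",(365.8,221.6),18)
for cs in(("top","side"),("top",),("side",)):
    b=min((minimize(iou,[q0[0],q0[1],a],args=(cs,),method="Nelder-Mead",options=dict(initial_simplex=np.array([[q0[0],q0[1],a],[q0[0]+8,q0[1],a],[q0[0],q0[1]+8,a],[q0[0],q0[1],a+.15]]))) for a in(-.6,-.4)),key=lambda r:r.fun)
    print("pack",cs,b.x,b.fun); 
    if len(cs)==2:q=b.x
t=optics.get_image("top").copy()
t=cv2.resize(t,None,fx=4,fy=4,interpolation=cv2.INTER_CUBIC)
def line(P,col):
    u=(proj("top",P)+.5)*4-.5
    cv2.polylines(t,[np.round(u).astype(int)],True,col,1)
for z in(0,36): line(tf(q,[[-60,-29,z],[-60,29,z],[60,29,z],[60,-29,z]]),(255,0,0))
line(tf(q,[[-46,-29,36],[-46,29,36]]),(255,255,0))
for y in ys: line(tf(r.x,[[-29,y-4,130],[29,y-4,130],[29,y+4,130],[-29,y+4,130]]),(255,0,0))
for y in(-37,37): line(tf(r.x,[[-23,y-33,18],[23,y-33,18],[23,y+33,18],[-23,y+33,18]]),(0,255,0))
cv2.imwrite("pics/fit.png",np.vstack([t[680:940,480:1060],t[760:1020,1220:1800]])[:,:,::-1])
E
python3 m.py
```

```text
rack [5.76931569e+02 1.73157566e+02 2.50787506e-02] [-0.2 -0.9 -0.2  0.  -0.4  0.1 -0.4  0.2 -0.9 -0.1  0.7  0.8 -0.1  0.1
 -0.4  0.8 -0.1  0.4 -0.2  0.4  0.1 -0.3 -0.5  0.9 -0.1  0.5  0.2  0.2
  0.2 -0.1]
[5.76608123e+02 1.71896793e+02 3.13213881e-02] [5.77265843e+02 1.74758206e+02 2.27508007e-02]Traceback (most recent call last):
  File "m.py", line 17, in <module>
    M[c]=[d["pixels"] for d in optics.masks_of("pack",c) if np.hypot(d["extent"][0]-u0[0],d["extent"][1]-u0[1])<10][0]
         ~~~~~~~~~~~~~~~~~~~~~~~~~~~~~~~~~~~~~~~~~~~~~~~~~~~~~~~~~~~~~~~~~~~~~~~~~~~~~~~~~~~~~~~~~~~~~~~~~~~~~~~~~~^^^
IndexError: list index out of range
```

```bash
python3 - <<'E'
s=open('m.py').read()
old=s[s.index('    optics.get_image(c)\n'):s.index('def iou')]
new='''    u0=(366,221) if c=="top" else (290,297)
    for i in range(6):
        optics.get_image(c)
        L=[d["pixels"] for d in optics.masks_of("pack",c) if np.hypot(d["extent"][0]-u0[0],d["extent"][1]-u0[1])<10]
        if L: M[c]=L[0];break
'''
open('m.py','w').write(s.replace(old,new))
E
python3 m.py
```

```text
rack [5.76931569e+02 1.73157566e+02 2.50787506e-02] [-0.2 -0.9 -0.2  0.  -0.4  0.1 -0.4  0.2 -0.9 -0.1  0.7  0.8 -0.1  0.1
 -0.4  0.8 -0.1  0.4 -0.2  0.4  0.1 -0.3 -0.5  0.9 -0.1  0.5  0.2  0.2
  0.2 -0.1]
[5.76608123e+02 1.71896793e+02 3.13213881e-02] [5.77265843e+02 1.74758206e+02 2.27508007e-02]
pack ('top', 'side') [ 518.06154414 -272.96753093   -0.54982827] -1.8414123058319092
pack ('top',) [ 518.79056677 -273.83779102   -0.57258462] -0.9378817677497864
pack ('side',) [ 517.48048727 -272.45362295   -0.55220966] -0.916354238986969
```

View pics/fit.png

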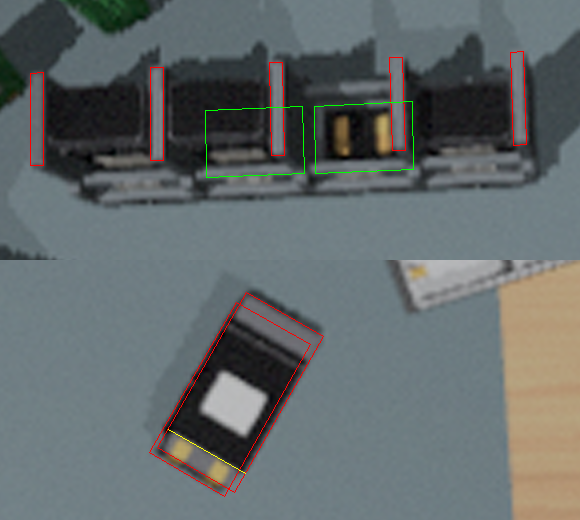

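The overlay matches both objects: rack at (577,173) with yaw 0.025, free bay 2 at about (578,136), and pack at (518,-273) with yaw -0.55.

The partitions leave only 4 mm beside the pack's width, so the final grip has to be across its thickness, from above. The sequence:
1. Grip the pack across its width.
2. Tilt it 90° and stand it on the bench.
3. Regrip from above.
4. Insert it.

First I need the tool-frame offsets and a kinematics check.

```bash
cat >> h.py <<'E'
from scipy.spatial.transform import Rotation as Ro
def down(a):
    "tool down, tool x at world angle a (deg)"
    c,s=np.cos(np.radians(a)),np.sin(np.radians(a)); return Ro.from_matrix(np.array([[c,s,0],[s,-c,0],[0,0,-1]]))
def go(p,R=None):
    "print shift (units) in present tool frame and turn (units)"
    o=ctrl.get_obs();R0=Ro.from_rotvec(o["orientation"])
    print("pos",np.round(o["ee_pos"],1),"f",np.round(o["ft_force"],1),"w",round(o["width"],1),"g",round(o["grasp_force"],1),"t",o["t"])
    print("q",np.round(o["qpos"],3)); print("R",np.round(R0.as_matrix(),3).tolist())
    print("shift",np.round(R0.inv().apply(np.array(p)-o["ee_pos"])/40,3))
    if R is not None: print("turn",np.round(np.degrees((R0.inv()*R).as_rotvec())/6,3))
E
python3 -c "
from h import *
go([535,-283.5,222],down(-31.7))
for n,u,z in(('screw',(238,265),0),('flux',(287,153),40),('tin',(343,155),50),('green',(180,148),60)):print(n,ray('top',u,z))"
```

```text
pos [255.8 570.3 222.7] f [0.1 0.2 0.1] w 87.7 g 0.0 t 1.05
q [ 1.13   0.423  1.63   0.     1.089 -0.019]
R [[-0.912, 0.409, 0.0], [0.409, 0.912, 0.0], [0.0, 0.0, -1.0]]
shift [-1.5106e+01 -1.6616e+01  1.6000e-02]
turn [ 0.0000e+00  1.0000e-03 -2.8745e+01]
screw [413.19384567  64.41575339   0.        ]
flux [708.86048384 -72.23756231  40.        ]
tin [ 697.77002645 -220.60207082   50.        ]
green [722.243239   211.62517786  60.        ]
```

```bash
python3 -m jog '[[-0.75,-0.83,0,0,0,0,1],[-0.75,-0.83,0,0,0,0,1],[-0.75,-0.83,0,0,0,0,1],[-0.75,-0.83,0,0,0,0,1],[-0.75,-0.83,0,0,0,0,1],[-0.75,-0.83,0,0,0,0,1],[-0.75,-0.83,0,0,0,0,1],[-0.75,-0.83,0,0,0,0,1],[-0.75,-0.83,0,0,0,0,1],[-0.75,-0.83,0,0,0,0,1],[-0.75,-0.83,0,0,0,0,1],[-0.75,-0.83,0,0,0,0,1],[-0.75,-0.83,0,0,0,0,1],[-0.75,-0.83,0,0,0,0,1],[-0.75,-0.83,0,0,0,0,1],[-0.75,-0.83,0,0,0,0,1],[-0.75,-0.83,0,0,0,0,1],[-0.75,-0.83,0,0,0,0,1],[-0.75,-0.83,0,0,0,0,1],[-0.75,-0.83,0,0,0,0,1]]' && python3 -m jog '[[0,0,0,0,0,1,1],[0,0,0,0,0,1,1],[0,0,0,0,0,1,1],[0,0,0,0,0,1,1],[0,0,0,0,0,1,1],[0,0,0,0,0,1,1],[0,0,0,0,0,1,1],[0,0,0,0,0,1,1],[0,0,0,0,0,1,1],[0,0,0,0,0,1,1],[0,0,0,0,0,1,1],[0,0,0,0,0,1,1],[0,0,0,0,0,1,1],[0,0,0,0,0,1,1],[0,0,0,0,0,1,1],[0,0,0,0,0,1,1],[0,0,0,0,0,1,1],[0,0,0,0,0,1,1],[0,0,0,0,0,1,1],[0,0,0,0,0,1,1]]' && python3 -m jog '[[0,0,0,0,0,1,1],[0,0,0,0,0,1,1],[0,0,0,0,0,1,1],[0,0,0,0,0,1,1],[0,0,0,0,0,1,1],[0,0,0,0,0,1,1],[0,0,0,0,0,1,1],[0,0,0,0,0,1,1],[0,0,0,0,0,1,1],[0,0,0,0,0,1,1],[0,0,0,0,0,1,1],[0,0,0,0,0,0.2,1],[0,0,0,0,0,0,1],[0,0,0,0,0,0,1]]'; python3 -c "
from h import *
go([535,-283.5,70],down(-31.7))"
```

```text
t: 3.05
ee_pos: [531.7, -283.2, 222.8]
orientation: [0.658, 3.072, 0.0]
ft_force: [0.6, 0.5, -0.3]
width: 88.0
grasp_force: 0.0
t: 5.05
ee_pos: [531.4, -281.2, 222.7]
orientation: [2.991, 0.96, -0.0]
ft_force: [0.6, -0.2, -0.4]
width: 88.1
grasp_force: 0.0
t: 6.45
ee_pos: [531.4, -281.2, 222.7]
orientation: [-3.025, 0.846, 0.0]
ft_force: [0.1, 0.6, 0.8]
width: 88.4
grasp_force: 0.0
pos [ 531.4 -281.2  222.7] f [0.1 0.6 0.8] w 88.4 g 0.0 t 6.45
q [-0.507  0.389  1.684  0.     1.069  1.61 ]
R [[0.855, -0.519, 0.0], [-0.519, -0.855, 0.0], [-0.0, -0.0, -1.0]]
shift [1.060e-01 2.000e-03 3.817e+00]
turn [-0.     0.     0.075]
```

```bash
python3 -m jog '[[0.1,0,0.5,0,0,0,1],[0,0,0.5,0,0,0,1],[0,0,0.5,0,0,0,1],[0,0,0.5,0,0,0,1],[0,0,0.5,0,0,0,1],[0,0,0.5,0,0,0,1],[0,0,0.5,0,0,0,1],[0,0,0.5,0,0,0,1],[0,0,0.5,0,0,0,1],[0,0,0.5,0,0,0,1],[0,0,0.25,0,0,0,1],[0,0,0.15,0,0,0,1],[0,0,0,0,0,0,1]]' && python3 -m jog '[[0,0,0,0,0,0,0.6],[0,0,0,0,0,0,0.5],[0,0,0,0,0,0,0.4],[0,0,0,0,0,0,0],[0,0,0,0,0,0,0],[0,0,0,0,0,0,0],[0,0,0,0,0,0,0],[0,0,0,0,0,0,0],[0,0,0,0,0,0,0],[0,0,0,0,0,0,0]]'; python3 - <<'E'
from h import *
go([440,-60,220])
E
```

```text
t: 7.75
ee_pos: [534.7, -283.2, 6.3]
orientation: [-3.025, 0.849, 0.001]
ft_force: [0.5, -0.8, -0.6]
width: 87.7
grasp_force: 0.0
t: 8.75
ee_pos: [535.1, -283.5, 7.2]
orientation: [3.024, -0.849, 0.001]
ft_force: [-1.4, -0.8, 5.5]
width: 57.9
grasp_force: 30.0
pos [ 535.1 -283.5    7.2] f [-1.4 -0.8  5.5] w 57.9 g 30.0 t 8.75
q [-0.507  0.699  1.767 -0.     0.675  1.611]
R [[0.854, -0.52, 0.001], [-0.52, -0.854, -0.0], [0.001, 0.0, -1.0]]
shift [-4.935 -3.534 -5.324]
```

```bash
python3 -m jog '[[0,0,-0.2,0,0,0,0],[0,0,-0.5,0,0,0,0],[0,0,-0.5,0,0,0,0],[0,0,-0.5,0,0,0,0],[0,0,-0.5,0,0,0,0],[0,0,-0.5,0,0,0,0],[0,0,-0.5,0,0,0,0],[0,0,-0.5,0,0,0,0],[0,0,-0.5,0,0,0,0],[0,0,-0.5,0,0,0,0],[-0.4,-0.43,-0.3,0,0,0,0],[-0.4,-0.43,0,0,0,0,0],[-0.4,-0.43,0,0,0,0,0],[-0.4,-0.43,0,0,0,0,0],[-0.4,-0.43,0,0,0,0,0],[-0.4,-0.43,0,0,0,0,0],[-0.4,-0.43,0,0,0,0,0],[-0.33,-0.43,0,0,0,0,0]]' && python3 -m jog '[[0,0,0,0,0,-1,0],[0,0,0,0,0,-1,0],[0,0,0,0,0,-1,0],[0,0,0,0,0,-1,0],[0,0,0,0,0,-1,0],[0,0,0,0,0,-1,0],[0,0,0,0,0,-1,0],[0,0,0,0,0,-1,0],[0,0,0,0,0,-1,0],[0,0,0,0,0,-1,0],[0,0,0,0,0,-1,0],[0,0,0,0,0,-1,0],[0,0,0,0,0,-1,0],[0,0,0,0,0,-1,0],[0,0,0,0,0,-1,0],[0,0,0,0,0,-1,0],[0,0,0,0,0,-1,0],[0,0,0,0,0,-1,0],[0,0,0,0,0,-0.4,0]]' && python3 -m jog '[[0,0,0,0,0.5,0,0],[0,0,0,0,1,0,0],[0,0,0,0,1,0,0],[0,0,0,0,0.5,0,0]]';  python3 - <<'E'
from h import *
go([500,-100,200])
cv2.imwrite("pics/s2.png",optics.get_image("side")[:,:,::-1])
E
```

```text
t: 10.55
ee_pos: [498.2, -99.4, 206.2]
orientation: [3.025, -0.849, -0.003]
ft_force: [-0.6, -1.0, -4.1]
width: 57.9
grasp_force: 30.0
t: 12.45
ee_pos: [498.6, -100.3, 206.2]
orientation: [-2.419, -2.002, 0.001]
ft_force: [0.5, 0.1, -4.7]
width: 58.1
grasp_force: 30.0
t: 12.85
ee_pos: [498.9, -101.0, 206.4]
orientation: [-2.251, -1.855, -0.36]
ft_force: [-0.0, 0.1, -5.0]
width: 57.9
grasp_force: 30.0
pos [ 498.9 -101.   206.4] f [-0.   0.1 -5. ] w 57.9 g 30.0 t 12.85
q [-0.41   0.311  1.889  0.361  1.043 -0.417]
R [[0.182, 0.982, 0.059], [0.932, -0.191, 0.307], [0.312, -0.001, -0.95]]
shift [-0.023  0.023  0.161]
```

View pics/s2.png

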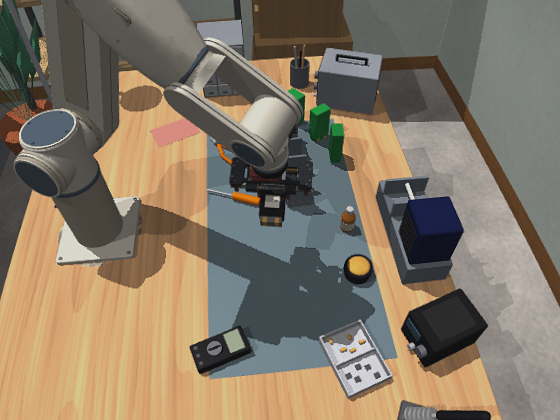

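The pack is held, foot towards the camera at (270,222), and joint 4 is turning the right way. I'll carry on with the tilt.

```bash
python3 -m jog '[[0,0,0,0,0.5,0,0],[0,0,0,0,1,0,0],[0,0,0,0,1,0,0],[0,0,0,0,1,0,0],[0,0,0,0,1,0,0],[0,0,0,0,1,0,0],[0,0,0,0,1,0,0],[0,0,0,0,1,0,0],[0,0,0,0,1,0,0],[0,0,0,0,1,0,0],[0,0,0,0,1,0,0],[0,0,0,0,1,0,0],[0,0,0,0,0.5,0,0],[0,0,0,0,0,0,0],[0,0,0,0,0,0,0]]';  python3 - <<'E'
from h import *
go([500,-100,80])
cv2.imwrite("pics/s3.png",optics.get_image("side")[:,:,::-1])
E
```

```text
t: 14.4
ee_pos: [499.6, -100.4, 206.0]
orientation: [-1.351, -1.114, -1.346]
ft_force: [0.2, 0.1, -4.5]
width: 57.8
grasp_force: 30.0
pos [ 499.6 -100.4  206. ] f [ 0.2  0.1 -4.5] w 57.8 g 30.0 t 14.4
q [-0.762  0.883  1.761  1.055  1.83  -1.142]
R [[0.002, 0.982, 0.189], [0.002, -0.189, 0.982], [1.0, -0.001, -0.003]]
shift [-3.151  0.011  0.019]
```

View pics/s3.png

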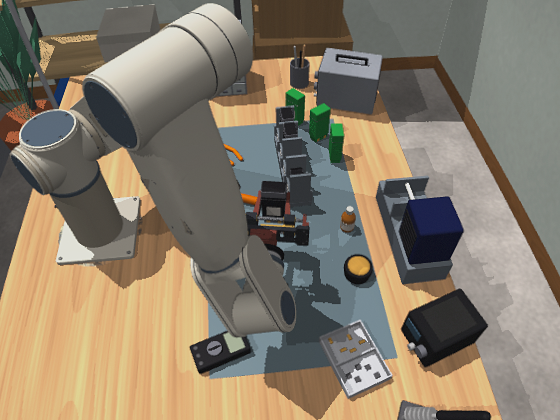

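```bash
python3 - <<'E'
from h import *
D=[([1.13,.423,1.63,0,1.089,-.019],[255.8,570.3,222.7]),([-.507,.389,1.684,0,1.069,1.61],[531.4,-281.2,222.7]),([-.507,.699,1.767,0,.675,1.611],[535.1,-283.5,7.0]),([-.41,.311,1.889,.361,1.043,-.417],[498.9,-101,206.4]),([-.762,.883,1.761,1.055,1.83,-1.142],[499.6,-100.4,206])]
E=lambda a,t:Ro.from_euler(a,t)
def fk(p,q,d=None):
    h,a,b,dd,oy,ox=p
    d=dd if d is None else d
    A=E('z',q[0]);F=A*E('y',q[1]+q[2]);W=F*E('z',q[3])*E('y',q[4])
    return A.apply([0,oy,h])+(A*E('y',q[1])).apply([0,0,a])+F.apply([ox,0,b])+W.apply([0,0,d])
r=least_squares(lambda p:np.ravel([fk(p,q)-x for q,x in D]),[200,400,400,250,0,0]);print(np.round(r.x,1),np.round(r.fun,1))
q=D[-1][0];print("wrist",fk(r.x,q,0))
optics.get_image("top")
for n in("meter","parts_tray"):print(n,[ray("top",d["extent"][:2],15) for d in optics.masks_of(n,"top")[:2]])
def ik(P,z,bear):
    t=np.radians(bear+90);zt=np.array([np.cos(t),np.sin(t),0])
    tgt=np.r_[P,z]
    def f(q):
        W=E('z',q[0])*E('y',q[1]+q[2])*E('z',q[3])*E('y',q[4])
        return np.r_[(fk(r.x,q)-tgt)/100,W.apply([0,0,1])-zt]
    s=least_squares(f,q[:5],bounds=([-3,-.9,.09,-1.31,.11],[3,2.11,2.58,4.45,2.69]))
    W=E('z',s.x[0])*E('y',s.x[1])
    print(P,z,bear,np.round(s.x,2),round(s.cost,5),"wrist",np.round(fk(r.x,s.x,0)),"elbow",np.round(E('z',s.x[0]).apply([0,0,r.x[0]])+W.apply([0,0,r.x[1]])))
for b in(-11,0,-25,10):
    ik([530,-70],80,b); ik([500,-100],80,b)
E
```

```text
[312.7 562.4 485.1 309.5  12.   77. ] [-0.1 -0.1  0.1  0.1 -0.3 -0.1 -0.1  0.1  0.   0.1  0.2 -0.   0.1 -0.1
  0. ]
wrist [ 441.1871424  -404.43508326  206.7259452 ]
meter []
parts_tray [array([ 645.77815853, -456.1618279 ,   15.        ]), array([ 530.01207332, -131.39514884,   15.        ])]
[530, -70] 80 -11 [-0.69  1.11  1.67  1.1   1.74] 0.0 wrist [ 471. -374.   80.] elbow [ 389. -321.  562.]
[500, -100] 80 -11 [-0.76  1.11  1.68  1.03  1.76] 0.0 wrist [ 441. -404.   80.] elbow [ 365. -348.  562.]
[530, -70] 80 0 [-0.64  1.13  1.56  0.98  1.83] 0.0 wrist [ 530. -380.   80.] elbow [ 409. -304.  550.]
[500, -100] 80 0 [-0.7   1.13  1.57  0.91  1.85] 0.0 wrist [ 500. -410.   80.] elbow [ 388. -330.  552.]
[530, -70] 80 -25 [-0.74  1.1   1.83  1.27  1.64] 0.0 wrist [ 399. -351.   80.] elbow [ 368. -338.  570.]
[500, -100] 80 -25 [-0.82  1.1   1.83  1.19  1.65] 0.0 wrist [ 369. -381.   80.] elbow [ 340. -367.  570.]
[530, -70] 80 10 [-0.59  1.16  1.45  0.88  1.93] 0.0 wrist [ 584. -375.   80.] elbow [ 429. -286.  538.]
[500, -100] 80 10 [-0.65  1.15  1.47  0.82  1.94] 0.0 wrist [ 554. -405.   80.] elbow [ 410. -311.  540.]
```

The kinematic model fits within 0.3 mm. With the tool fully horizontal the wrist would come close to the meter and tray. I'll shift to about (525,-40), swing 7°, stop the tilt 6° short so the wrist rides higher, then lower.

```bash
python3 -m jog '[[0,0.08,0.4,0,0,0,0],[0,0.08,0.4,0,0,0,0],[0,0.08,0.4,0,0,0,0],[0,0.09,0.4,0,0,0,0],[0,0,0,0.6,0,0,0],[0,0,0,0.57,0,0,0],[0,0,0,0,-0.5,0,0],[0,0,0,0,-0.5,0,0],[0,0,0,0,0,0,0]]'; python3 - <<'E'
from h import *
go([525,-40,86])
E
```

```text
t: 15.5
ee_pos: [525.2, -39.2, 207.6]
orientation: [-1.338, -1.253, -1.206]
ft_force: [-0.1, -0.2, -5.0]
width: 57.9
grasp_force: 30.0
pos [525.2 -39.2 207.6] f [-0.1 -0.2 -5. ] w 57.9 g 30.0 t 15.5
q [-0.621  0.833  1.742  1.039  1.763 -1.089]
R [[0.005, 0.998, 0.067], [0.106, -0.067, 0.992], [0.994, 0.002, -0.106]]
shift [-3.025 -0.008  0.301]
```

```bash
python3 -m jog '[[-0.3,0,0.03,0,0,0,0],[-0.3,0,0.03,0,0,0,0],[-0.3,0,0.03,0,0,0,0],[-0.3,0,0.03,0,0,0,0],[-0.3,0,0.03,0,0,0,0],[-0.3,0,0.03,0,0,0,0],[-0.3,0,0.03,0,0,0,0],[-0.3,0,0.03,0,0,0,0],[-0.3,0,0.03,0,0,0,0],[-0.3,0,0.03,0,0,0,0],[0,0,0,0,0,0,0]]'; python3 -m jog '[[-0.025,0,0,0,0,0,0],[-0.025,0,0,0,0,0,0],[0,0,0,0,0,0,0]]'; python3 -m jog '[[-0.025,0,0,0,0,0,0],[-0.025,0,0,0,0,0,0],[0,0,0,0,0,0,0]]'
```

```text
t: 16.6
ee_pos: [524.2, -40.7, 84.5]
orientation: [-1.34, -1.248, -1.205]
ft_force: [0.0, -1.3, -4.6]
width: 58.0
grasp_force: 30.0
t: 16.9
ee_pos: [524.8, -41.3, 84.4]
orientation: [-1.339, -1.251, -1.206]
ft_force: [-0.2, -0.2, -3.5]
width: 57.6
grasp_force: 30.0
t: 17.2
ee_pos: [524.6, -41.4, 82.1]
orientation: [-1.339, -1.25, -1.206]
ft_force: [0.9, 0.6, -4.2]
width: 58.5
grasp_force: 30.0
```

```bash
python3 -m jog '[[-0.025,0,0,0,0,0,0],[-0.025,0,0,0,0,0,0],[0,0,0,0,0,0,0]]'; python3 -m jog '[[-0.025,0,0,0,0,0,0],[0,0,0,0,0,0,0]]';python3 -m jog '[[-0.025,0,0,0,0,0,0],[0,0,0,0,0,0,0]]'
```

```text
t: 17.5
ee_pos: [524.6, -41.6, 80.3]
orientation: [-1.339, -1.25, -1.206]
ft_force: [0.6, -0.5, -3.2]
width: 57.8
grasp_force: 30.0
t: 17.7
ee_pos: [524.6, -41.7, 80.1]
orientation: [-1.337, -1.249, -1.207]
ft_force: [0.3, -0.2, 3.8]
width: 57.7
grasp_force: 30.0
t: 17.9
ee_pos: [524.6, -41.9, 80.0]
orientation: [-1.336, -1.248, -1.208]
ft_force: [-2.1, -1.4, 8.8]
width: 58.2
grasp_force: 30.0
```

```bash
python3 -m jog '[[0,0,0,0,0,0,0.69],[0,0,0,0,0,0,0.72],[0,0,0,0,0,0,0.75],[0,0,0,0,0,0,0.85],[0,0,0,0,0,0,0.95],[0,0,0,0,0,0,0.95],[0,0,-0.2,0,0,0,0.95],[0,0,-0.3,0,0,0,0.95],[0,0,-0.3,0,0,0,0.95],[0,0,-0.4,0,0,0,0.95],[0,0,-0.4,0,0,0,0.95],[0,0,-0.5,0,0,0,0.95],[0,0,0,0,0,0,0.95]]'; python3 - <<'E'
from h import *
go([524,-90,280],down(86))
t=optics.get_image("top");s=optics.get_image("side")
f=lambda a:cv2.resize(a,(400,450),interpolation=cv2.INTER_CUBIC)
cv2.imwrite("pics/c4.png",np.hstack([f(t[170:270,220:309]),f(s[150:250,230:319])])[:,:,::-1])
E
```

```text
t: 19.2
ee_pos: [519.4, -128.5, 87.2]
orientation: [-1.342, -1.251, -1.209]
ft_force: [-0.7, 0.1, 0.4]
width: 83.3
grasp_force: 0.0
pos [ 519.4 -128.5   87.2] f [-0.7  0.1  0.4] w 83.3 g 0.0 t 19.2
q [-0.737  1.072  1.566  0.926  1.776 -1.174]
R [[0.005, 0.997, 0.072], [0.106, -0.072, 0.992], [0.994, 0.002, -0.106]]
shift [4.897 0.057 0.45 ]
turn [ 3.1000e-02 -1.3984e+01  1.0000e-03]
```

View pics/c4.png

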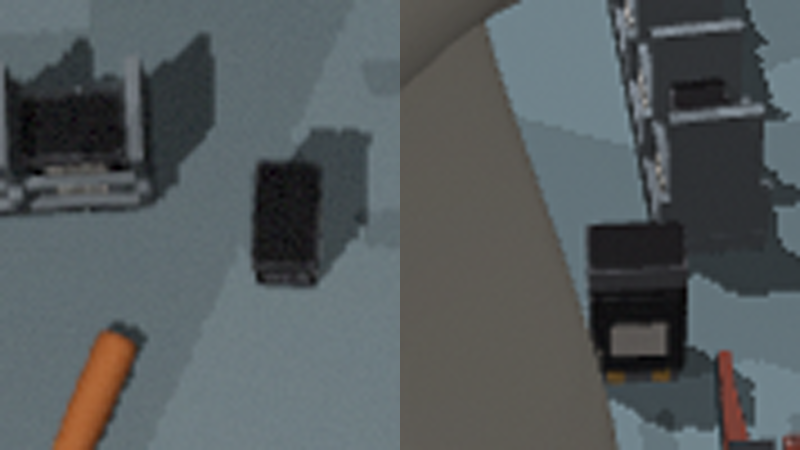

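The pack stands upright and free in both views: top (285,220 in the crop) and side (637,300 in the crop). I'll fit its position, then raise the arm.

```bash
cat > f.py <<'E'
from h import *
from scipy.optimize import minimize
yaw=np.radians(85.8)
BOX=[[x,y,z] for x in(-18,18) for y in(-29,29) for z in(14,120)]+[[x,y,0] for x in(-15,15) for y in(-25,25)]
M={}
for c in("top","side"):
    u=proj(c,[[523,-62,60]])[0]
    for i in range(5):
        optics.get_image(c)
        L=[d for d in optics.masks_of("pack",c) if np.hypot(*(d["extent"][:2]-u))<15]
        if L: M[c]=L[0]["pixels"];print(c,L[0]["conf"],L[0]["extent"]);break
def iou(q,cs):
    e=0
    for c in cs:
        k=4;h=cv2.convexHull(np.round(((proj(c,tf([q[0],q[1],yaw],BOX))+.5)*k-.5)*16).astype(np.int32))
        im=np.zeros((420*k,560*k),np.uint8);cv2.fillConvexPoly(im,h,1,shift=4)
        a=cv2.resize(im.astype(np.float32),(560,420),interpolation=cv2.INTER_AREA);m=M[c].astype(np.float32)
        e-=np.minimum(a,m).sum()/np.maximum(a,m).sum()
    return e
for cs in [tuple(M)]+[(c,) for c in M]:
    b=minimize(iou,[523,-62],args=(cs,),method="Nelder-Mead",options=dict(initial_simplex=[[523,-62],[531,-62],[523,-54]]));print(cs,b.x,b.fun)
E
python3 f.py
python3 -m jog '[[0.4,0,-0.04,0,0,0,1],[0.4,0,-0.04,0,0,0,1],[0.4,0,-0.04,0,0,0,1],[0.4,0,-0.04,0,0,0,1],[0.4,0,-0.04,0,0,0,1],[0.4,0,-0.04,0,0,0,1],[0.4,0,-0.04,0,0,0,1],[0.4,0,-0.04,0,0,0,1],[0.4,0,-0.04,0,0,0,1],[0.4,0,-0.04,0,0,0,1],[0.4,0,-0.04,0,0,0,1],[0.4,0,-0.04,0,0,0,1]]'; python3 -m jog '[[0,0,0,0,-1,0,1],[0,0,0,0,-1,0,1],[0,0,0,0,-1,0,1],[0,0,0,0,-1,0,1],[0,0,0,0,-1,0,1],[0,0,0,0,-1,0,1],[0,0,0,0,-1,0,1],[0,0,0,0,-1,0,1],[0,0,0,0,-1,0,1],[0,0,0,0,-1,0,1],[0,0,0,0,-1,0,1],[0,0,0,0,-1,0,1],[0,0,0,0,-1,0,1],[0,0,0,0,-1,0,1],[0,0,0,0,0,0,1]]'; python3 -m jog '[[0,0,0,0,0,-1,1],[0,0,0,0,0,-1,1],[0,0,0,0,0,-1,1],[0,0,0,0,0,-1,1],[0,0,0,0,0,-1,1],[0,0,0,0,0,-1,1],[0,0,0,0,0,-1,1],[0,0,0,0,0,-1,1],[0,0,0,0,0,-1,1],[0,0,0,0,0,-1,1],[0,0,0,0,0,-1,1],[0,0,0,0,0,-1,1],[0,0,0,0,0,-1,1],[0,0,0,0,0,-1,1],[0,0,0,0,0,-1,1],[0,0,0,0,0,0,1]]'; python3 -c "
from h import *
go([523.3,-61.7,280],down(175.8))"
```

```text
top 0.74 [285.6, 219.3, 21.6, 30.6]
side 0.79 [281.9, 218.1, 20.5, 40.5]
('top', 'side') [523.62339295 -63.14760638] -1.7603696584701538
('top',) [525.25790238 -63.32729101] -0.9120879173278809
('side',) [523.00602983 -58.1048131 ] -0.927379846572876
t: 20.7
ee_pos: [518.9, -124.1, 281.2]
orientation: [-1.339, -1.25, -1.206]
ft_force: [0.4, -0.4, -0.3]
width: 88.0
grasp_force: 0.0
t: 22.2
ee_pos: [518.8, -122.1, 280.8]
orientation: [2.293, 2.146, -0.0]
ft_force: [-0.1, 0.1, 0.7]
width: 87.8
grasp_force: 0.0
t: 23.8
ee_pos: [518.6, -124.4, 279.9]
orientation: [-0.109, -3.139, -0.004]
ft_force: [0.1, 0.7, 0.3]
width: 87.7
grasp_force: 0.0
pos [ 518.6 -124.4  279.9] f [0.1 0.7 0.3] w 87.7 g 0.0 t 23.8
q [-0.259  0.223  1.776  0.002  1.143 -1.762]
R [[-0.998, 0.069, -0.0], [0.069, 0.998, 0.002], [0.0, 0.002, -1.0]]
shift [-0.008  1.572  0.002]
turn [ 0.022 -0.004  0.04 ]
```

```bash
python3 -m jog '[[0,0.4,0,0,0,0,1],[0,0.4,0,0,0,0,1],[0,0.4,0,0,0,0,1],[0,0.37,0,0,0,0.04,1],[0,0,0,0,0,0,1],[0,0,0.5,0,0,0,1],[0,0,0.5,0,0,0,1],[0,0,0.5,0,0,0,1],[0,0,0.5,0,0,0,1],[0,0,0.5,0,0,0,1],[0,0,0.5,0,0,0,1],[0,0,0.5,0,0,0,1],[0,0,0.5,0,0,0,1],[0,0,0.5,0,0,0,1],[0,0,0.5,0,0,0,1],[0,0,0.13,0,0,0,1],[0,0,0,0,0,0,1]]'; python3 -c "
from h import *
go([523.4,-62,75],down(175.8))"
```

```text
t: 25.5
ee_pos: [522.8, -61.3, 74.1]
orientation: [-0.115, -3.138, -0.0]
ft_force: [0.8, 1.3, -0.3]
width: 87.8
grasp_force: 0.0
pos [522.8 -61.3  74.1] f [ 0.8  1.3 -0.3] w 87.8 g 0.0 t 25.5
q [-0.139  0.507  1.934  0.     0.702 -1.637]
R [[-0.997, 0.073, -0.002], [0.073, 0.997, 0.0], [0.002, 0.0, -1.0]]
shift [-0.017 -0.016 -0.022]
turn [ 0.002 -0.016 -0.   ]
```

```bash
python3 -m jog '[[0,0,0,0,0,0,0.7],[0,0,0,0,0,0,0.6],[0,0,0,0,0,0,0.5],[0,0,0,0,0,0,0.45],[0,0,0,0,0,0,0.4],[0,0,0,0,0,0,0.2],[0,0,0,0,0,0,0],[0,0,0,0,0,0,0],[0,0,0,0,0,0,0]]'; python3 -m jog '[[0,0,-0.2,0,0,0,0],[0,0,-0.4,0,0,0,0],[0,0,-0.4,0,0,0,0],[0,0,-0.5,0,0,0,0],[0,0,-0.5,0,0,0,0],[0,0,-0.5,0,0,0,0],[0,0,-0.5,0,0,0,0],[0,0,-0.5,0,0,0,0],[0,0,-0.5,0,0,0,0],[0,0,-0.4,0,0,0,0]]' ; python3 -m jog '[[0,0,0,0,0,1,0],[0,0,0,0,0,1,0],[0,0,0,0,0,1,0],[0,0,0,0,0,1,0],[0,0,0,0,0,1,0],[0,0,0,0,0,1,0],[0,0,0,0,0,1,0],[0,0,0,0,0,1,0],[0,0,0,0,0,1,0],[0,0,0,0,0,1,0],[0,0,0,0,0,1,0],[0,0,0,0,0,1,0],[0,0,0,0,0,1,0],[0,0,0,0,0,1,0],[0,0,0,0,0,0.07,0],[0,0,0,0,0,0,0]]'; python3 -c "
from h import *
go([577.9,136.2,250],down(91.4))"
```

```text
t: 26.4
ee_pos: [523.2, -61.5, 74.7]
orientation: [-0.115, -3.139, -0.0]
ft_force: [-0.4, 1.1, 1.9]
width: 36.1
grasp_force: 30.0
t: 27.4
ee_pos: [522.7, -61.5, 251.7]
orientation: [-0.115, -3.139, 0.0]
ft_force: [-0.5, -0.1, -4.4]
width: 35.8
grasp_force: 30.0
t: 29.0
ee_pos: [522.8, -61.5, 250.5]
orientation: [-2.191, -2.25, 0.001]
ft_force: [-0.2, -0.3, -5.1]
width: 35.7
grasp_force: 30.0
pos [522.8 -61.5 250.5] f [-0.2 -0.3 -5.1] w 35.7 g 30.0 t 29.0
q [-0.14   0.245  1.821 -0.     1.077 -0.166]
R [[-0.027, 1.0, -0.001], [1.0, 0.027, 0.0], [0.0, -0.001, -1.0]]
shift [4.903 1.51  0.011]
turn [-0.008 -0.001  0.022]
```

```bash
python3 -m jog '[[0.35,0.11,0,0,0,0,0],[0.35,0.11,0,0,0,0,0],[0.35,0.11,0,0,0,0,0],[0.35,0.11,0,0,0,0,0],[0.35,0.11,0,0,0,0,0],[0.35,0.11,0,0,0,0,0],[0.35,0.11,0,0,0,0,0],[0.35,0.11,0,0,0,0,0],[0.35,0.11,0,0,0,0,0],[0.35,0.11,0,0,0,0,0],[0.35,0.1,0,0,0,0,0],[0.35,0.1,0,0,0,0,0],[0.35,0.1,0,0,0,0,0],[0.35,0.1,0,0,0,0,0],[0,0,0,0,0,0,0],[0,0,0,0,0,0,0]]'; python3 - <<'E'
from h import *
go([577.9,136.2,160],down(91.4))
t=optics.get_image("top");s=optics.get_image("side")
f=lambda a:cv2.resize(a,None,fx=4,fy=4,interpolation=cv2.INTER_CUBIC)
S=f(s[65:215,240:340]);
p=ctrl.get_obs()["ee_pos"]
B=[[x,y,z] for x in(-18,18) for y in(-29,29) for z in(-60,45)]+[[x,y,-75] for x in(-15,15) for y in(-25,25)]
for k,col in((B,(255,0,0)),):
    for u in (proj("side",tf([p[0],p[1],.025],np.array(k)+[0,0,p[2]]))-[240,65]+.5)*4-.5: cv2.circle(S,tuple(np.round(u).astype(int)),2,col,-1)
T=f(t[155:255,140:240]);
for u in (proj("top",tf([p[0],p[1],.025],np.array(B)+[0,0,p[2]]))-[140,155]+.5)*4-.5: cv2.circle(T,tuple(np.round(u).astype(int)),2,(255,0,0),-1)
cv2.imwrite("pics/c5.png",np.hstack([S,np.vstack([T,np.zeros((200,400,3),np.uint8)])])[:,:,::-1])
E
```

```text
t: 30.6
ee_pos: [578.4, 136.2, 250.5]
orientation: [2.193, 2.249, -0.001]
ft_force: [0.2, -0.1, -3.8]
width: 35.9
grasp_force: 30.0
pos [578.4 136.2 250.5] f [ 0.2 -0.1 -3.8] w 35.9 g 30.0 t 30.6
q [ 0.211  0.348  1.675 -0.     1.119  0.186]
R [[-0.025, 1.0, -0.0], [1.0, 0.025, -0.0], [-0.0, -0.0, -1.0]]
shift [ 0.    -0.011  2.262]
turn [-0.003  0.004  0.007]
```

View pics/c5.png

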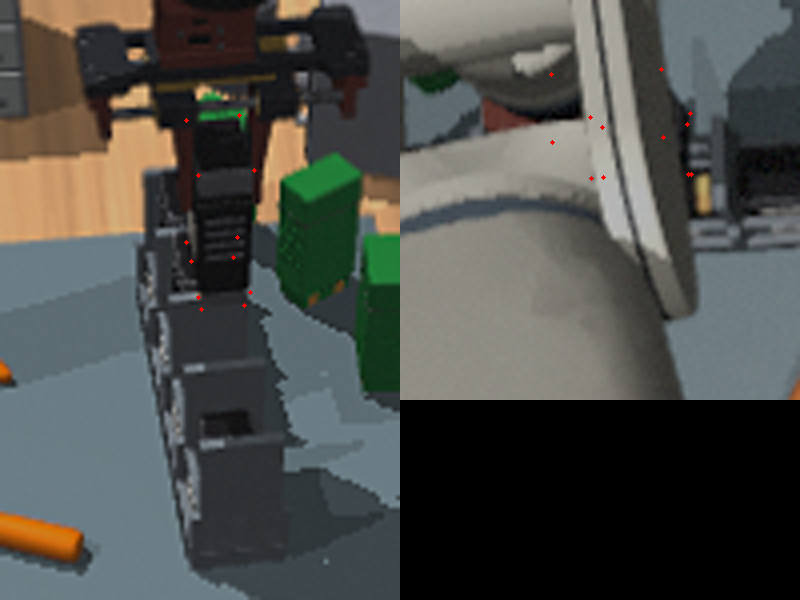

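The held pack lies where the kinematics predict: side crop x ≈193–250, with the black body ending at y≈291. It is aligned over the free bay, so I'll lower slowly and watch the force.

```bash
python3 -m jog '[[0,0,0.3,0,0,0,0],[0,0,0.3,0,0,0,0],[0,0,0.3,0,0,0,0],[0,0,0.15,0,0,0,0],[0,0,0.1,0,0,0,0],[0,0,0.1,0,0,0,0],[0,0,0.1,0,0,0,0],[0,0,0.1,0,0,0,0],[0,0,0,0,0,0,0]]'; python3 -m jog '[[0,0,0.1,0,0,0,0],[0,0,0.1,0,0,0,0],[0,0,0.1,0,0,0,0],[0,0,0,0,0,0,0]]'
```

```text
t: 31.6
ee_pos: [578.2, 135.9, 192.2]
orientation: [-2.194, -2.248, 0.001]
ft_force: [-1.0, 0.3, -4.7]
width: 36.2
grasp_force: 30.0
t: 32.0
ee_pos: [578.0, 135.8, 179.9]
orientation: [-2.194, -2.248, 0.002]
ft_force: [-0.7, 0.0, -5.0]
width: 35.9
grasp_force: 30.0
```

```bash
python3 -m jog '[[0,0,0.1,0,0,0,0],[0,0,0.1,0,0,0,0],[0,0,0.1,0,0,0,0],[0,0,0.1,0,0,0,0],[0,0,0.1,0,0,0,0],[0,0,0.1,0,0,0,0],[0,0,0,0,0,0,0]]'; python3 -m jog '[[0,0,0.1,0,0,0,0],[0,0,0.1,0,0,0,0],[0,0,0.1,0,0,0,0],[0,0,0.1,0,0,0,0],[0,0,0.1,0,0,0,0],[0,0,0.1,0,0,0,0],[0,0,0.1,0,0,0,0],[0,0,0,0,0,0,0]]'
```

```text
t: 32.7
ee_pos: [578.0, 135.8, 155.9]
orientation: [-2.194, -2.248, 0.002]
ft_force: [-0.1, 0.7, -4.9]
width: 35.9
grasp_force: 30.0
t: 33.5
ee_pos: [578.0, 135.8, 128.0]
orientation: [-2.194, -2.248, 0.001]
ft_force: [-0.2, 0.5, -5.2]
width: 35.8
grasp_force: 30.0
```

```bash
python3 -m jog '[[0,0,0.1,0,0,0,0],[0,0,0.1,0,0,0,0],[0,0,0.1,0,0,0,0],[0,0,0.1,0,0,0,0],[0,0,0,0,0,0,0]]'; python3 -m jog '[[0,0,0.1,0,0,0,0],[0,0,0.1,0,0,0,0],[0,0,0,0,0,0,0]]'
```

```text
t: 34.0
ee_pos: [578.0, 135.8, 111.9]
orientation: [-2.194, -2.248, 0.002]
ft_force: [0.6, 0.6, -3.4]
width: 35.8
grasp_force: 30.0
t: 34.3
ee_pos: [578.0, 135.8, 104.0]
orientation: [-2.194, -2.248, 0.001]
ft_force: [0.3, 0.4, -5.0]
width: 35.8
grasp_force: 30.0
```

No lateral force so far. The floor should come at TCP z ≈ 92.5.

```bash
python3 -m jog '[[0,0,0.08,0,0,0,0],[0,0,0.08,0,0,0,0],[0,0,0.06,0,0,0,0],[0,0,0,0,0,0,0]]'; python3 -m jog '[[0,0,0.03,0,0,0,0],[0,0,0.02,0,0,0,0],[0,0,0,0,0,0,0]]'; python3 -m jog '[[0,0,0.02,0,0,0,0],[0,0,0,0,0,0,0]]'
```

```text
t: 34.7
ee_pos: [578.1, 135.8, 95.4]
orientation: [-2.194, -2.248, 0.001]
ft_force: [-0.8, -0.4, -4.8]
width: 36.0
grasp_force: 30.0
t: 35.0
ee_pos: [578.4, 135.9, 93.8]
orientation: [-2.194, -2.248, 0.0]
ft_force: [-0.6, -0.2, -5.1]
width: 35.9
grasp_force: 30.0
t: 35.2
ee_pos: [578.4, 135.9, 93.0]
orientation: [2.194, 2.248, -0.0]
ft_force: [0.3, -0.4, -5.0]
width: 35.8
grasp_force: 30.0
```

```bash
python3 -m jog '[[0,0,0.02,0,0,0,0],[0,0,0,0,0,0,0]]'; python3 -m jog '[[0,0,0.02,0,0,0,0],[0,0,0,0,0,0,0]]'
```

```text
t: 35.4
ee_pos: [578.6, 135.9, 92.7]
orientation: [2.194, 2.248, 0.0]
ft_force: [-1.8, -1.4, 1.1]
width: 35.7
grasp_force: 30.0
t: 35.6
ee_pos: [578.6, 135.9, 92.7]
orientation: [2.194, 2.248, 0.0]
ft_force: [-3.4, -0.8, 8.3]
width: 36.0
grasp_force: 30.0
```

The pack touched the floor exactly where expected, so I'll release and rise.

```bash
python3 -m jog '[[0,0,0,0,0,0,0.43],[0,0,0,0,0,0,0.47],[0,0,0,0,0,0,0.55],[0,0,0,0,0,0,0.65],[0,0,0,0,0,0,0.75],[0,0,0,0,0,0,0.8],[0,0,0,0,0,0,0.8]]'; python3 -m jog '[[0,0,-0.15,0,0,0,0.8],[0,0,-0.3,0,0,0,0.8],[0,0,-0.4,0,0,0,0.8],[0,0,-0.5,0,0,0,0.8],[0,0,-0.5,0,0,0,0.8],[0,0,-0.5,0,0,0,0.8],[0,0,-0.5,0,0,0,0.8],[0,0,-0.5,0,0,0,0.8],[0,0,-0.5,0,0,0,0.8],[-0.6,-0.3,-0.3,0,0,0,0.8],[-0.8,-0.4,0,0,0,0,0.8],[-0.8,-0.4,0,0,0,0,0.8],[-0.8,-0.4,0,0,0,0,0.8],[-0.8,-0.4,0,0,0,0,0.8],[-0.8,-0.4,0,0,0,0,0.8],[-0.8,-0.4,0,0,0,0,0.8],[-0.8,0,0,0,0,0,0.8],[-0.5,0,0,0,0,0,0.8],[0,0,0,0,0,0,0.8]]'; python3 - <<'E'
from h import *
go([578,136,250])
t=optics.get_image("top");s=optics.get_image("side")
a=cv2.resize(t[170:235,115:270],(620,260),interpolation=cv2.INTER_CUBIC)
b=cv2.resize(s[95:215,255:355],(275,330),interpolation=cv2.INTER_CUBIC)
im=np.zeros((590,620,3),np.uint8);im[:260]=a;im[260:590,:275]=b
im[260:590,280:620]=cv2.resize(s[20:350,100:440],(340,330))
cv2.imwrite("pics/end.png",im[:,:,::-1])
E
```

```text
t: 36.3
ee_pos: [578.4, 135.9, 91.4]
orientation: [2.194, 2.248, -0.0]
ft_force: [-0.3, 0.2, 0.7]
width: 70.0
grasp_force: 0.0
t: 38.2
ee_pos: [477.1, -136.7, 258.7]
orientation: [2.196, 2.244, 0.001]
ft_force: [0.9, -1.1, 0.3]
width: 70.1
grasp_force: 0.0
pos [ 477.1 -136.7  258.7] f [ 0.9 -1.1  0.3] w 70.1 g 0.0 t 38.2
q [-0.303  0.187  1.876 -0.     1.077 -0.324]
R [[-0.021, 1.0, 0.002], [1.0, 0.021, -0.001], [-0.001, 0.002, -1.0]]
shift [6.761 2.666 0.215]
```

View pics/end.png

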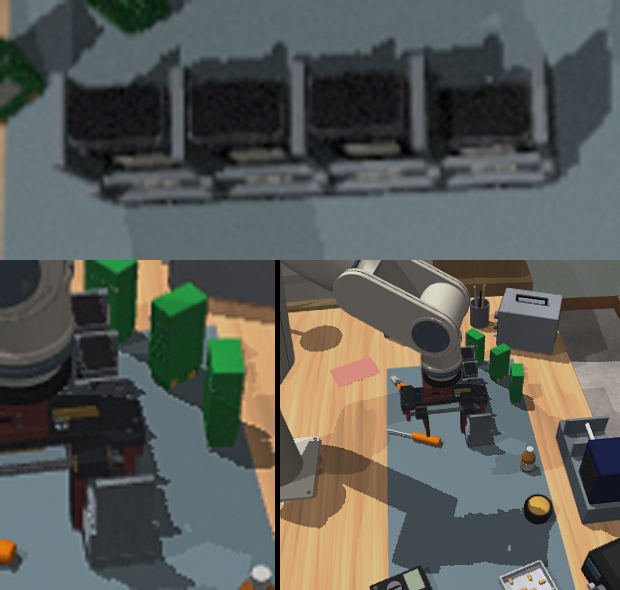

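The top view shows the third bay filled by the pack, upright and level with its long neighbours. The other packs and the bystanders are unchanged, and the arm is clear, so I'll hand in.

```bash
python3 -c "
from workcell import ctrl
print(ctrl.close_job())"
```

```text
the job is handed in; nothing more can be done
None
```

I stood the loose pack upright in the free bay (bay 2), foot on the floor, released it and handed the job in. The last pictures showed it level with its long neighbours and nothing else moved; no verdict came back.

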